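Scrape the wax off the tilted tray

TASK

Take the orange-handled scraper out of its holder and, with its blade, sweep the leftover lump of beeswax down the tilted tray and over the open lip into the blue tin below. Do not touch the wax with the fingers. Then put the scraper back upright in its holder and let go.

Things in the scene. Friction and masses are not known exactly. Their poses are not given: they have to be found in the camera images.
- scraper: Hand scraper, mm. Origin: middle of the lower edge; x along it, y across, z up. Steel blade 68 x 4 (x, y), z 0 to 45; black guard 84 x 54, z 45 to 51; orange handle 52 x 22, z 51 to 107: pinch from above across y, tips above the guard. Starts upright in a fixed dark wooden holder: blade centred in an open slot 90 x 26, guard resting on top, edge 15 above bench. Goes back there +-10. 0.15 kg
- tray: Fixed aluminium tray on a stand, tilted 15 degrees. Origin: centre of the floor's upper face, 88 mm above the bench; y along the floor uphill, x across, z square to it. Floor 84 mm wide between side walls, y = -90 to 90 mm. Walls 14 mm high, 4 mm thick at both sides and the uphill end (inner face y = 86); the downhill end is an open lip 65 mm above the bench.
- wax: Yellow lump of beeswax, rigid, 28 x 34 x 16 mm (x, y, z), about 40 g, lying on the tray's floor in any yaw, held by friction until pushed. Origin: centre of its underside.
- scrap_tin: Open blue rectangular tin, 120 x 95 mm (x, y), 45 mm tall, walls and floor 4 mm, 0.5 kg, loose on the bench under the tray's lip, which overhangs its near side by about 12 mm. Origin: centre of its underside, z up.
There are look-alikes about, which are no part of the job. Leave any green or red look-alike of the scraper alone.

How it is judged:
On the way, in this order (a step that is already met when the one before it is completed fails the run):
1. the scraper pushes the wax while it lies in the tray (contact force between scraper and wax above 0.03 N and y of wax in the frame of tray above -0.08 m), for 0.1 s.
2. the wax lies in the blue tin (x of wax in the frame of scrap_tin between -0.056 and 0.056 m and y of wax in the frame of scrap_tin between -0.0435 and 0.0435 m and z of wax in the frame of scrap_tin below 0.04 m), for 0.2 s.
At the end, for the whole second after the job is handed in: The wax lies at rest inside the upright blue tin (its origin within the walls and less than 40 mm above the tin's underside); the scraper hangs at rest in its holder, within 30 mm of where it started and within 10 degrees of upright (all of step 2 and angle between scrap_tin's own z axis and vertical below 0.1 rad and distance of scraper from where it was at the start of the episode below 0.03 m and angle between scraper's own z axis and vertical below 0.17 rad and linear speed of each of scraper, wax below 0.02 m/s); the robot touches nothing.
It fails at once if the fingers touch the wax (contact force between the fingers and wax above 0.5 N).
It also fails if it takes over 58 s, if anything falls off the work surface, if the arm or the gripper's body presses on something with over 40 N, if the wrist force passes 120 N, or if a joint passes its speed limit or range.

ROBOT

A 6-joint arm with a two-finger parallel gripper is mounted at the origin on a cart in front of the work surface, level with it; the furniture and walls round the work are solid. World frame = base frame: x ahead of the robot, y to its left, z up, the work surface at z = 0. Lengths are in m, angles in rad, forces in N, time in s.
With the tool pointing down it reaches from about 0.375 to 0.9 m from the base axis. Payload 3.1 kg.
Tool frame: the origin (TCP) lies between the finger pads; the fingertips stand manip.nose_length ahead of it and the grasp point (between the pads) lies 5 mm behind it (manip.nose_length is the distance from the TCP to the fingertips, in m); z points along the fingers, y is the line along which they close (so a half turn about z gives the same grasp; the last joint's range is limited). The gripper opens to 85 mm and grips with 20 to 120 N. Pads are 22 mm wide; open, the fingers measure 114 mm over their backs; the gripper's body (76 mm by 85 mm) begins 54 mm behind the grasp point. The pads swing forward as they close: fully open they stand 13 mm farther back than shut.
Start: joints at [0.966, 0.527, 1.433, -0, 1.181, -0.178], TCP at [0.259, 0.569, 0.245] pointing down, gripper open.
Joint ranges: [-3.08, 3.08], [-0.75, 2.2], [0.22, 2.44], [-1.43, 4.57], [0, 2.65], [-2.85, 2.85]. Speed limits (rad/s): [2.79, 2.79, 3.14, 3.14, 3.14, 3.14].

INTERFACE

Orientations are given as a unit quaternion [x, y, z, w].
In Python, from station import monitor, eyes, job, manip gives the robot as it stands.
- The arm moves only by the shell command python3 -m pendant 'ROWS' [FORCE]. ROWS is JSON, a list that holds one entry, the list of rows, each a list of 7 numbers: the shift along the tool's x, y, z as a fraction of full scale, then the turn, a rotation vector about the tool's x, y, z as a fraction of full scale, then the opening, from 0 (shut) to 1 (fully open). A call has 1 to 20 rows; each row shifts and turns the commanded pose from where the row before left it, along the tool's axes as they then stand; what a row does not reach is not made up. Full scale, the value 1, is 800 mm for a shift and 0.12 rad for a turn. A row lasts 1/10 s, in which the tool goes at most 50 mm and 8.59 degrees, less where a joint would pass 70% of its speed; a pose out of reach is approached as far as the arm can. A call with a number of a shift or a turn outside -1 to 1 is refused whole. A call with a gripper value outside its range is refused whole. The fingers move at their own pace and stop on an object; FORCE is the grip in N (left out, the last holds). Time passes only in rows, so rows that do not move let the fingers close. It gives the time, the measured TCP pose, the force, the opening and the grip force at its end, in the units of the state.
- monitor.sense(): the state, without advancing time (a new reading comes with each control period).
- eyes.snapshot(name): name is "scene" or "top" or "wrist"; returns a dict with "pixels" (400x640x3 uint8, red, green, blue), "depth" (400x640 float32, m along the optical axis (not along the pixel's ray), 0 where there is no reading), "intrinsics" (3x3 intrinsics, pixels), "k1" (the pictures are not rectified: a ray, as slopes to the right and down, at radius r is drawn at 1 + k1 r^2 times it, then the intrinsics apply), "eye" and "attitude" of the camera in the world. Camera axes: x right, y down, z forward; pixel columns grow to the right and rows downward; lengths in m; the calibration is good to about 2 mm. A picture is of the moment at which its call begins.
- job.sign_off(): hands the job in; it is judged then, once.
The state is a dict: "t": time; "q": joint angles; "qd": joint speeds; "tau": joint torques, N m; "tcp_pos": TCP position; "tool_rot": TCP orientation; "force": force on the tool from outside, world axes, zero at the start; "ft_torque": the same for the moment, N m; "finger_gap": opening from 0.0 (shut) to 1.0 (fully open); "gripper_force": force on a finger pad.
Only numpy, scipy, OpenCV 4.12 (cv2) and the standard library are available. Lean on these libraries where they do the work, as an engineer would, in place of code of your own. Each camera call takes 0.05 s, during which the arm holds its last target. There are 200 camera calls.

## Working session

There is one attempt and no reset: what is moved stays moved. The work goes in short steps, Python scripts to look and compute and a shell command to move; the robot and the scene stay as the last step left them, time stands still between calls to the robot, and variables do not carry over. Pictures are saved under pics/ and viewed, at most 10 in all, crops included, and the job is handed in when it is done.

```bash
mkdir -p pics; ls; cat > h.py <<'E'
import numpy as np, cv2
from station import monitor, eyes, job, manip
from scipy.spatial.transform import Rotation as R
def snap(n):
    s=eyes.snapshot(n); np.savez(''+n+'.npz',**{k:np.array(v) for k,v in s.items()}); return s
def load(n): return dict(np.load(''+n+'.npz'))
def rot(s):
    a=np.array(s['attitude']); return a if a.shape==(3,3) else R.from_quat(a).as_matrix()
def rays(s,uv):
    K=np.array(s['intrinsics']);k=float(s['k1'])
    d=np.array(uv,float).reshape(-1,2); d=(d-[K[0,2],K[1,2]])/[K[0,0],K[1,1]]
    p=d.copy()
    for _ in range(10): p=d/(1+k*(p**2).sum(1,keepdims=True))
    return np.c_[p,np.ones(len(p))]
def plane(s,uv,z):
    r=rays(s,uv)@rot(s).T; e=np.array(s['eye']); return e+r*((z-e[2])/r[:,2])[:,None]
def cloud(s,mask):
    v,u=np.nonzero(mask&(s['depth']>0)); r=rays(s,np.c_[u,v])*s['depth'][v,u][:,None]
    return r@rot(s).T+np.array(s['eye'])
def save(s,name): cv2.imwrite('pics/'+name,s['pixels'][:,:,::-1])
E
python3 - <<'E'
from h import *
for n in("scene","top"):
    s=snap(n);save(s,n+'0.png');print(n,s['eye'],s['attitude'],s['intrinsics'],s['k1'])
print(monitor.sense(),manip.nose_length)
E
```

```text
pics
scene [ 0.25242464 -0.60803464  0.74742562] [ 0.88701391 -0.19355695  0.09765858 -0.40768227] [[476.8376039    0.         321.78974916]
 [  0.         476.8376039  197.95005222]
 [  0.           0.           1.        ]] -0.06918689646005106
top [0.44416449 0.06102773 0.92207843] [-0.69792433  0.71298753 -0.0481433   0.04725068] [[362.01042962   0.         310.13527681]
 [  0.         362.01042962 195.51475938]
 [  0.           0.           1.        ]] 0.010973437724983659
{'t': 0.1, 'q': array([ 9.65500279e-01,  5.28411618e-01,  1.43380427e+00,  2.37076700e-06,
        1.18140820e+00, -1.78475292e-01]), 'qd': array([ 0.00156167, -0.00280784, -0.00476286, -0.00119951,  0.0024702 ,
        0.0010679 ]), 'tau': array([ 1.93675933e-04, -4.43306887e+01, -1.78587967e+01, -1.68657016e-04,
        3.92538888e-03,  1.91641408e-05]), 'tcp_pos': array([0.25832825, 0.56841737, 0.24439827]), 'tool_rot': array([ 2.11794468e-01,  9.77313702e-01, -9.38299820e-04, -3.88948748e-04]), 'force': array([-0.31611345,  0.09327928, -0.6745841 ]), 'ft_torque': array([-0.06559415, -0.0280902 , -0.04827477]), 'gripper_force': 0.0, 'finger_gap': 0.9995709546593274} 0.014
```

View pics/top0.png

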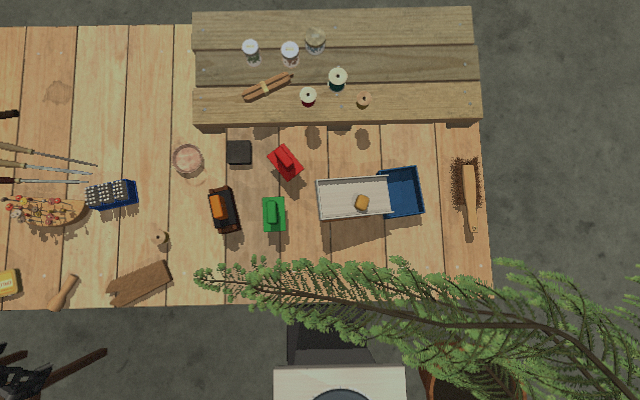

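View pics/scene0.png

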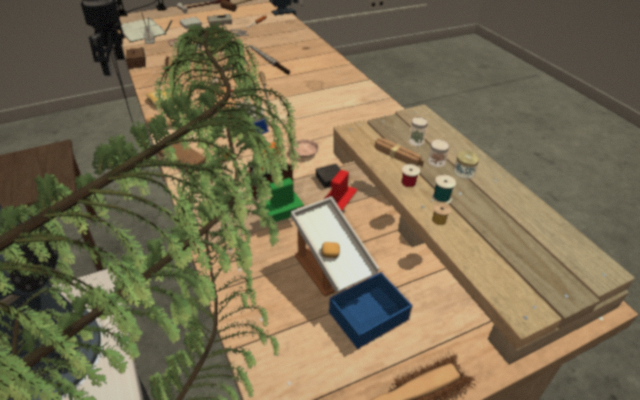

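Top view: the orange handle is at about (218,207) on its black guard. The tray spans (317..390, 178..220) with the wax at (361,203), and the tin is at (403,190). The green and red look-alikes are at (273,214) and (286,162). The scene view agrees, with a plant branch in the foreground.

```bash
python3 - <<'E'
from h import *
s=load('top');hsv=cv2.cvtColor(s['pixels'],cv2.COLOR_RGB2HSV)
def box(u0,u1,v0,v1):
    m=np.zeros((400,640),bool);m[v0:v1,u0:u1]=1;return m
H,S,V=[hsv[:,:,i].astype(int) for i in range(3)]
def rep(n,m,zr=None):
    P=cloud(s,m)
    if zr: P=P[(P[:,2]>zr[0])&(P[:,2]<zr[1])]
    if len(P)<5: print(n,'few',len(P));return
    r=cv2.minAreaRect((P[:,:2]*1000).astype(np.float32))
    print(n,len(P),'med',np.median(P,0).round(4),'rect',np.round(r[0],1),np.round(r[1],1),round(r[2],1),'z',np.percentile(P[:,2],[2,50,98]).round(4))
    return P
rep('orange top',box(195,250,175,245)&(H<20)&(S>150)&(V>90),(.06,.14))
P=rep('guard',box(200,250,175,245),(.04,.08))
P=rep('all scraper',box(200,250,175,245),(.02,.2))
wax=box(350,372,190,215)&(H>10)&(H<30)&(S>90);rep('wax',wax,(.07,.15))
T=rep('tray',box(305,395,165,228),(.05,.15))
fl=box(325,380,182,216)&(S<60);F=rep('floor',fl,(.05,.13))
A=np.c_[F[:,:2],np.ones(len(F))];c=np.linalg.lstsq(A,F[:,2],rcond=None)[0];g=np.hypot(*c[:2]);print('grad',c,'tilt',np.degrees(np.arctan(g)),'uphill yaw',np.degrees(np.arctan2(c[1],c[0])))
rep('tin',box(375,435,155,228)&(H>95)&(H<125)&(S>100),(.038,.06))
rep('green',box(255,292,190,235)&(H>45)&(H<80)&(S>100)); rep('red',box(262,308,138,185)&((H<8)|(H>172))&(S>120))
rep('shelf',box(200,470,20,115)); rep('plant',box(200,480,255,310)&(H>30)&(H<75),(.05,.9)); rep('blk',box(226,253,138,166))
E
```

```text
orange top 232 med [0.5339 0.2687 0.1217] rect [524.9 271.8] [92.5 38.7] 20.9 z [0.0633 0.1217 0.1244]
guard 687 med [0.5229 0.2594 0.0654] rect [534.2 268.2] [109.7  54.1] 13.3 z [0.0466 0.0654 0.0749]
all scraper 1079 med [0.5291 0.2611 0.0663] rect [534.1 268.2] [109.9  54.1] 13.3 z [0.0272 0.0663 0.1236]
wax 174 med [ 0.5378 -0.0579  0.1003] rect [537.8 -58.6] [27.9 33.2] 67.9 z [0.0913 0.1003 0.1055]
tray 2928 med [ 0.5521 -0.0386  0.0942] rect [552.1 -43.7] [ 92.1 177.5] 5.7 z [0.0669 0.0942 0.124 ]
floor 1660 med [ 0.5512 -0.0309  0.0928] rect [548.8 -40.2] [ 80.7 133.4] 0.2 z [0.0721 0.0928 0.1075]
grad [-0.05551553  0.25423499  0.13083945] tilt 14.586327085550597 uphill yaw 102.31792820914592
tin 220 med [ 0.5737 -0.1847  0.045 ] rect [ 569.7 -164.8] [119.7  93.7] 7.3 z [0.0383 0.045  0.0481]
green 755 med [0.5168 0.1438 0.0524] rect [523.9 151.4] [90.6 59.8] 3.0 z [0.0486 0.0524 0.1095]
red 728 med [0.6409 0.117  0.0526] rect [654.7 124.4] [103.   52.7] 37.3 z [0.0019 0.0526 0.1089]
shelf 25532 med [ 0.8738 -0.0069  0.0842] rect [877.3  -9. ] [671.4 248.4] 88.8 z [0.0777 0.0842 0.1323]
plant 6590 med [0.3932 0.0025 0.4597] rect [369.   29.8] [583.7 123.6] 89.0 z [0.0936 0.4597 0.5254]
blk 753 med [0.6839 0.2379 0.0214] rect [691.4 242.1] [70.3 78.5] 89.5 z [-0.0037  0.0214  0.0254]
```

```bash
python3 -m pendant '[[[-0.039,-0.0166,0,0,0,0,1],[-0.039,-0.0166,0,0,0,0,1],[-0.039,-0.0166,0,0,0,0,1],[-0.039,-0.0166,0,0,0,0,1],[-0.039,-0.0166,0,0,0,0,1],[-0.039,-0.0166,0,0,0,0,1],[-0.039,-0.0166,0,0,0,0,1],[-0.039,-0.0166,0,0,0,0,1],[-0.039,-0.0166,0,0,0,0,1],[-0.039,-0.0166,0,0,0,0,1],[-0.039,-0.0166,0,0,0,0,1],[-0.039,-0.0166,0,0,0,0,1],[0,0,0,0,0,-0.9167,1],[0,0,0,0,0,-0.9167,1],[0,0,0,0,0,-0.9167,1],[0,0,0,0,0,-0.9167,1],[0,0,0,0,0,-0.9167,1],[0,0,0,0,0,-0.9167,1],[0,0,0,0,0,0,1],[0,0,0,0,0,0,1]]]'
cat >> h.py <<'E'
def go(p,yaw_y):
    "shift in tool axes (units of 0.8 m) to p, and turn about tool z (units .12 rad) to put tool y at yaw_y deg (mod 180)"
    st=monitor.sense();M=R.from_quat(st['tool_rot']).as_matrix();d=M.T@(np.array(p)-st['tcp_pos'])
    y=np.degrees(np.arctan2(M[1,1],M[0,1]));e=(yaw_y-y+90)%180-90
    print('tcp',st['tcp_pos'].round(4),'toolz',M[:,2].round(3),'yaw',round(y,2),'shift/0.8',(d/.8).round(4),'dist',np.linalg.norm(d).round(3),'turn/.12',round(-np.radians(e)/.12,3),'q',st['q'].round(2))
def rect(n,P):
    r=cv2.minAreaRect((P[:,:2]*1000).astype(np.float32));print(n,len(P),np.round(r[0],1),np.round(r[1],1),round(r[2],1),'z',np.median(P[:,2]).round(4))
E
python3 - <<'E'
from h import *
s=snap('wrist');save(s,'w1.png')
P=cloud(s,np.ones((400,640),bool));h=cv2.cvtColor(s['pixels'],cv2.COLOR_RGB2HSV).reshape(-1,3)
P=P[(abs(P[:,0]-.534)<.09)&(abs(P[:,1]-.268)<.09)]
rect('top',P[(P[:,2]>.112)&(P[:,2]<.13)]);rect('guard',P[(P[:,2]>.062)&(P[:,2]<.072)]);rect('holder',P[(P[:,2]>.05)&(P[:,2]<.0625)])
go([.534,.268,.088],103.3)
E
```

```text
t: 2.1
tcp_pos: [0.5333, 0.2688, 0.245]
tool_rot: [-0.115, 0.993, -0.0, -0.0]
force: [0.7, 0.3, -0.7]
finger_gap: 0.999
gripper_force: 0.0
top 1367 [533.5 268.6] [50.7 21.4] 12.7 z 0.1228
guard 2504 [533.3 268.2] [105.7  54. ] 13.3 z 0.0671
holder 612 [534.1 268.1] [109.1  45.2] 13.1 z 0.0602
tcp [0.5334 0.2688 0.2451] toolz [-0.001 -0.    -1.   ] yaw 103.25 shift/0.8 [-0.0007 -0.0012  0.1963] dist 0.157 turn/.12 -0.007 q [ 0.28  0.49  1.5   0.    1.15 -1.52]
```

View pics/w1.png

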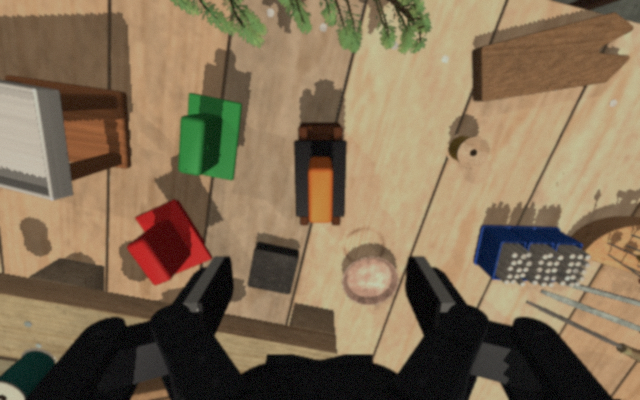

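The wrist view shows the handle at (320,190), centred between the fingers and square to them. The measured size and height match, so I'll descend and grasp.

```bash
python3 -m pendant '[[[0,0,0.03,0,0,0,1],[0,0,0.03,0,0,0,1],[0,0,0.03,0,0,0,1],[0,0,0.03,0,0,0,1],[0,0,0.03,0,0,0,1],[0,0,0.025,0,0,0,1],[0,0,0.0213,0,0,0,1],[0,0,0,0,0,0,1],[0,0,0,0,0,0,0],[0,0,0,0,0,0,0],[0,0,0,0,0,0,0],[0,0,0,0,0,0,0],[0,0,0,0,0,0,0],[0,0,0,0,0,0,0],[0,0,0,0,0,0,0],[0,0,0,0,0,0,0],[0,0,0,0,0,0,0],[0,0,0,0,0,0,0]]]' 80
```

```text
t: 3.95
tcp_pos: [0.5342, 0.2691, 0.0893]
tool_rot: [-0.116, 0.993, 0.0, 0.001]
force: [0.2, 1.3, 6.8]
finger_gap: 0.246
gripper_force: 78.7
```

```bash
python3 -m pendant '[[[0,0,-0.0375,0,0,0,0],[0,0,-0.0375,0,0,0,0],[0,0,-0.0375,0,0,0,0],[0,0,-0.0375,0,0,0,0],[0,0,-0.0375,0,0,0,0],[0,0,-0.0375,0,0,0,0],[0,0,0,0,0,0,0],[0,0,0,0,0,0,0]]]'
python3 - <<'E'
from h import *
go([.544,-.006,.27],95.7)
E
```

```text
t: 4.75
tcp_pos: [0.5331, 0.2687, 0.268]
tool_rot: [-0.116, 0.993, -0.0, -0.0]
force: [0.3, 0.5, -2.0]
finger_gap: 0.246
gripper_force: 78.3
tcp [0.5331 0.2687 0.268 ] toolz [-0. -0. -1.] yaw 103.36 shift/0.8 [ 0.0661 -0.3373 -0.0025] dist 0.275 turn/.12 1.115 q [ 0.28  0.46  1.48 -0.    1.2  -1.52]
```

```bash
python3 -m pendant '[[[0.0066,-0.0337,0,0,0,0,0],[0.0066,-0.0337,0,0,0,0,0],[0.0066,-0.0337,0,0,0,0,0],[0.0066,-0.0337,0,0,0,0,0],[0.0066,-0.0337,0,0,0,0,0],[0.0066,-0.0337,0,0,0,0,0],[0.0066,-0.0337,0,0,0,0,0],[0.0066,-0.0337,0,0,0,0,0],[0.0066,-0.0337,0,0,0,0,0],[0.0066,-0.0337,0,0,0,0,0],[0,0,0,0,0,0.56,0],[0,0,0,0,0,0.56,0],[0,0,0,0,0,0,0],[0,0,0,0,0,0,0],[0,0,0,0,0,0,0]]]'
python3 - <<'E'
from h import *
s=snap('wrist');save(s,'w2.png')
P=cloud(s,np.ones((400,640),bool))
h=cv2.cvtColor(s['pixels'],cv2.COLOR_RGB2HSV).reshape(-1,3)[(s['depth']>0).ravel()].astype(int)
k=(abs(P[:,0]-.55)<.12)&(P[:,1]<.08)&(P[:,1]>-.3)&(P[:,2]<.15);P=P[k];h=h[k]
a=np.radians(95.7);u=np.array([np.cos(a),np.sin(a)]);c=np.array([.552,-.0437])
al=np.clip((P[:,:2]-c)@u,-.09,.09)
zf=.088+np.tan(np.radians(15))*al; hh=P[:,2]-zf
grey=h[:,1]<70
f=grey&(abs(hh)<.005);w=grey&(hh>.010)&(hh<.022)
F=P[f];co=np.linalg.lstsq(np.c_[F[:,:2],np.ones(len(F))],F[:,2],rcond=None)[0]
print('floor',f.sum(),'tilt',np.degrees(np.arctan(np.hypot(*co[:2]))),'yaw',np.degrees(np.arctan2(co[1],co[0])),'z@c',co@[c[0],c[1],1])
rect('floor',F)
Q=P[w];x=(Q[:,:2]-c)@[u[1],-u[0]];y=(Q[:,:2]-c)@u
for n,m in(('wall+x',x>.03),('wall-x',x<-.03)):
    m=m&(y<.07)
    if m.sum()>20: print(n,m.sum(),'x med',np.median(x[m]),'slope deg',np.degrees(np.polyfit(y[m],x[m],1)[0]),'yrange',y[m].min(),y[m].max())
wx=(h[:,0]>10)&(h[:,0]<30)&(h[:,1]>90)&(hh>.003)&(hh<.03)&(abs((P[:,:2]-c)@u+.013)<.05)&(abs((P[:,:2]-c)@[u[1],-u[0]])<.04)
rect('wax',P[wx]);d=P[wx][:,:2]-c;print('wax y',np.percentile(d@u,[1,99]),'x',np.percentile(d@[u[1],-u[0]],[1,99]))
t=(h[:,0]>95)&(h[:,0]<125)&(h[:,1]>100)&(P[:,2]>.035)&(P[:,2]<.055)
if t.sum()>9: rect('tin',P[t])
print(monitor.sense()['force'],monitor.sense()['finger_gap'])
go([.544,-.006,.2],95.7)
E
```

```text
t: 6.25
tcp_pos: [0.5439, -0.0053, 0.2673]
tool_rot: [-0.05, 0.999, 0.0, -0.001]
force: [-0.1, 0.6, -2.0]
finger_gap: 0.246
gripper_force: 78.6
floor 6433 tilt 15.017979958828098 yaw 95.45987485336035 z@c 0.089255687016506
floor 6433 [550.3 -42.4] [ 88.8 174.3] 5.6 z 0.0806
wall+x 306 x med 0.0426228017517308 slope deg 0.13878372717423318 yrange -0.08941066419056862 -0.015426684271606293
wall-x 729 x med -0.04432651121661393 slope deg 0.14639087112750945 yrange -0.08771895088706355 0.06996114858900047
wax 758 [537.7 -59.6] [28.2 33.5] 65.2 z 0.1009
wax y [-0.0295463   0.00169888] x [-0.03308739 -0.0003443 ]
tin 1220 [ 568.7 -164.9] [118.1  93.8] 7.3 z 0.0442
[-0.38366227 -0.39210102 -1.34525952] 0.24582825154382995
tcp [ 0.5441 -0.0053  0.2676] toolz [-0.001  0.    -1.   ] yaw 95.73 shift/0.8 [ 0.0001 -0.0009  0.0845] dist 0.068 turn/.12 0.004 q [-0.22  0.39  1.61  0.    1.14 -1.89]
```

View pics/w2.png

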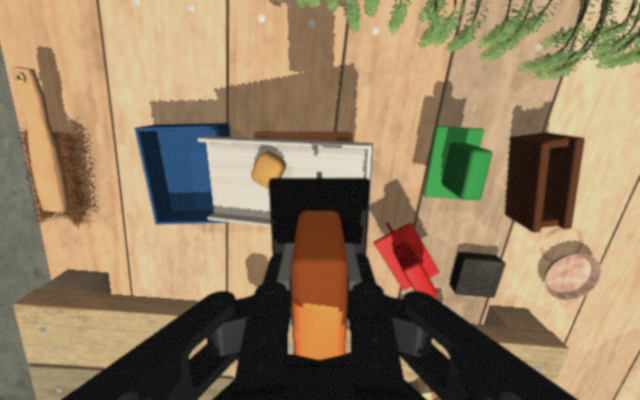

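The wrist view shows the scraper held straight, with its guard at (320,210). The wax is at (268,168), ahead of the blade and inside the tray. Next I tilt the blade square to the floor.

```bash
python3 -m pendant '[[[0,0,0,-0.727,0,0,0],[0,0,0,-0.727,0,0,0],[0,0,0,-0.727,0,0,0],[0,0,0,0,0,0,0],[0,0,0,0,0,0,0]]]'
python3 - <<'E'
from h import *
go([.5463,-.0304,.1723],95.5)
E
```

```text
t: 6.8
tcp_pos: [0.5444, -0.0059, 0.268]
tool_rot: [-0.049, 0.99, 0.13, -0.007]
force: [0.4, -0.4, -1.5]
finger_gap: 0.246
gripper_force: 78.8
tcp [ 0.5444 -0.0059  0.268 ] toolz [-0.026  0.256 -0.966] yaw 95.63 shift/0.8 [ 0.0005 -0.0605  0.1077] dist 0.099 turn/.12 0.019 q [-0.34  0.42  1.59  0.25  1.25 -2.1 ]
```

```bash
python3 -m pendant '[[[0,-0.02,0,0,0,0,0],[0,-0.02,0,0,0,0,0],[0,-0.02,0,0,0,0,0],[0,0,0.027,0,0,0,0],[0,0,0.027,0,0,0,0],[0,0,0.027,0,0,0,0],[0,0,0.015,0,0,0,0],[0,0,0.0117,0,0,0,0],[0,0,0,0,0,0,0],[0,0,0,0,0,0,0],[0,0,0,0,0,0,0]]]'
python3 - <<'E'
from h import *
go([.5463,-.0304,.1723],95.5)
s=snap('scene');cv2.imwrite('pics/s1.png',cv2.resize(s['pixels'][150:350,240:440,::-1],(600,600)))
E
```

```text
t: 7.9
tcp_pos: [0.5476, -0.03, 0.1735]
tool_rot: [-0.049, 0.99, 0.13, -0.005]
force: [0.1, 1.0, -0.4]
finger_gap: 0.244
gripper_force: 78.9
tcp [ 0.5476 -0.03    0.1735] toolz [-0.024  0.257 -0.966] yaw 95.69 shift/0.8 [ 0.0017 -0.0007  0.0014] dist 0.002 turn/.12 0.028 q [-0.38  0.55  1.67  0.27  1.06 -2.2 ]
```

View pics/s1.png

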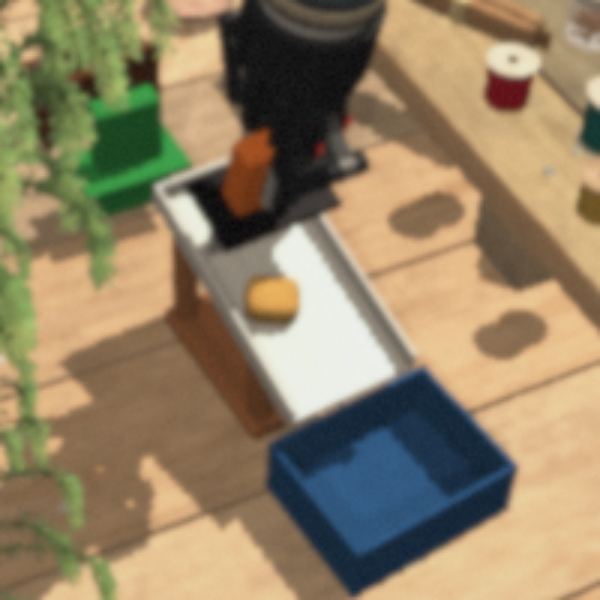

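The scraper is inside the tray, uphill of the wax. The wax is at (272,298) in the crop and the tin is below the lip. I start the sweep.

```bash
python3 -m pendant '[[[0,0,0.0012,0,0,0,0],[0,-0.01,0,0,0,0,0],[0,-0.01,0,0,0,0,0],[0,-0.01,0,0,0,0,0],[0,-0.01,0,0,0,0,0],[0,-0.01,0,0,0,0,0],[0,-0.01,0,0,0,0,0],[0,-0.01,0,0,0,0,0],[0,-0.01,0,0,0,0,0],[0,-0.01,0,0,0,0,0],[0,-0.01,0,0,0,0,0],[0,0,0,0,0,0,0]]]'
python3 - <<'E'
from h import *
go([.5463,-.0304,.1723],95.5)
s=snap('scene');cv2.imwrite('pics/s2.png',cv2.resize(s['pixels'][150:350,240:440,::-1],(600,600)))
E
```

```text
t: 9.15
tcp_pos: [0.5548, -0.1075, 0.1507]
tool_rot: [-0.048, 0.99, 0.13, -0.006]
force: [-0.1, 0.2, -1.1]
finger_gap: 0.246
gripper_force: 78.8
tcp [ 0.5548 -0.1075  0.1507] toolz [-0.025  0.257 -0.966] yaw 95.6 shift/0.8 [ 0.0011  0.1007 -0.0011] dist 0.081 turn/.12 0.015 q [-0.5   0.62  1.61  0.25  1.07 -2.3 ]
```

View pics/s2.png

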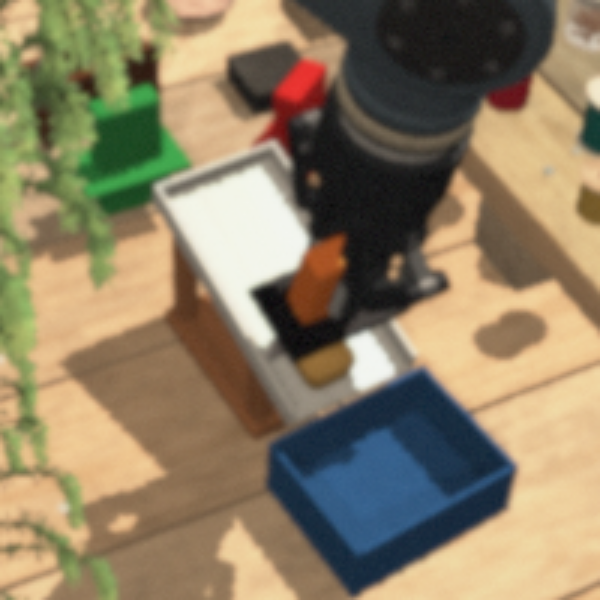

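The wax at (325,365) is being pushed ahead of the blade. I carry on over the lip.

```bash
python3 -m pendant '[[[0,-0.01,0,0,0,0,0],[0,-0.01,0,0,0,0,0],[0,-0.01,0,0,0,0,0],[0,-0.01,0,0,0,0,0],[0,-0.01,0,0,0,0,0],[0,-0.01,0,0,0,0,0],[0,0,0,0,0,0,0],[0,0,0,0,0,0,0],[0,0,0,0,0,0,0]]]'
python3 - <<'E'
from h import *
s=snap('scene');cv2.imwrite('pics/s3.png',cv2.resize(s['pixels'][150:350,240:440,::-1],(600,600)))
E
```

```text
t: 10.1
tcp_pos: [0.5589, -0.1521, 0.1386]
tool_rot: [-0.049, 0.99, 0.131, -0.007]
force: [-0.1, -0.5, -1.1]
finger_gap: 0.248
gripper_force: 78.8
```

View pics/s3.png

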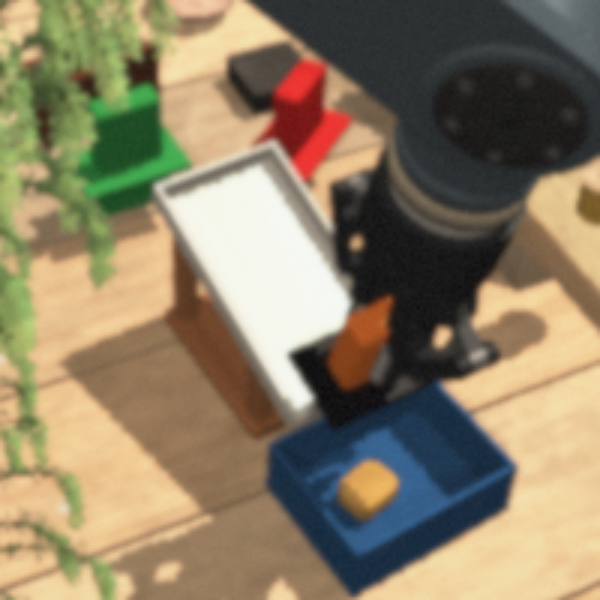

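The wax is in the tin at (368,490). Now I lift, level the tool and return.

```bash
python3 -m pendant '[[[0,0,-0.03,0,0,0,0],[0,0,-0.03,0,0,0,0],[0,0,-0.035,0,0,0,0],[0,0,-0.035,0,0,0,0],[0,0,-0.035,0,0,0,0],[0,0,0,0.727,0,0,0],[0,0,0,0.727,0,0,0],[0,0,0,0.727,0,0,0],[0,0,0,0,0,0,0],[0,0,0,0,0,0,0]]]'
python3 - <<'E'
from h import *
go([.534,.2688,.27],103.3)
E
```

```text
t: 11.15
tcp_pos: [0.5623, -0.1855, 0.2663]
tool_rot: [-0.05, 0.999, 0.001, -0.0]
force: [-0.1, -1.2, -0.7]
finger_gap: 0.251
gripper_force: 78.9
tcp [ 0.5623 -0.1855  0.2663] toolz [-0.     0.002 -1.   ] yaw 95.74 shift/0.8 [-0.0216  0.5686 -0.0038] dist 0.455 turn/.12 -1.1 q [-0.51  0.46  1.49  0.    1.19 -2.18]
```

```bash
python3 -m pendant '[[[-0.0015,0.0406,0,0,0,0,0],[-0.0015,0.0406,0,0,0,0,0],[-0.0015,0.0406,0,0,0,0,0],[-0.0015,0.0406,0,0,0,0,0],[-0.0015,0.0406,0,0,0,0,0],[-0.0015,0.0406,0,0,0,0,0],[-0.0015,0.0406,0,0,0,0,0],[-0.0015,0.0406,0,0,0,0,0],[-0.0015,0.0406,0,0,0,0,0],[-0.0015,0.0406,0,0,0,0,0],[-0.0015,0.0406,0,0,0,0,0],[-0.0015,0.0406,0,0,0,0,0],[-0.0015,0.0406,0,0,0,0,0],[-0.0015,0.0406,0,0,0,0,0],[0,0,0,0,0,-0.55,0],[0,0,0,0,0,-0.55,0],[0,0,0,0,0,0,0],[0,0,0,0,0,0,0],[0,0,0,0,0,0,0]]]'
python3 - <<'E'
from h import *
go([.5335,.2686,.27],103.2)
s=snap('wrist');save(s,'w3.png')
P=cloud(s,np.ones((400,640),bool));P=P[(abs(P[:,0]-.534)<.09)&(abs(P[:,1]-.268)<.07)]
rect('holder',P[(P[:,2]>.04)&(P[:,2]<.068)]);
G=cloud(s,np.ones((400,640),bool));G=G[(G[:,2]>.2)&(G[:,2]<.26)&(abs(G[:,0]-.53)<.1)&(abs(G[:,1]-.27)<.06)];print(len(G));rect('guard',G)
print(np.percentile(G[:,2],[5,50,95]))
E
```

```text
t: 13.05
tcp_pos: [0.5346, 0.2673, 0.2659]
tool_rot: [-0.114, 0.993, 0.0, -0.0]
force: [0.6, -0.3, -2.0]
finger_gap: 0.246
gripper_force: 79.0
tcp [0.5346 0.2673 0.2659] toolz [-0.001  0.    -1.   ] yaw 103.11 shift/0.8 [ 0.0009  0.0019 -0.0051] dist 0.004 turn/.12 -0.012 q [ 0.28  0.47  1.48  0.    1.19 -1.52]
holder 1267 [511.9 263.2] [63.8 46. ] 13.3 z 0.0606
5768
guard 5768 [516.  261.5] [44.9 54.4] 12.6 z 0.2438
[0.24229844 0.24380617 0.25276286]
```

View pics/w3.png

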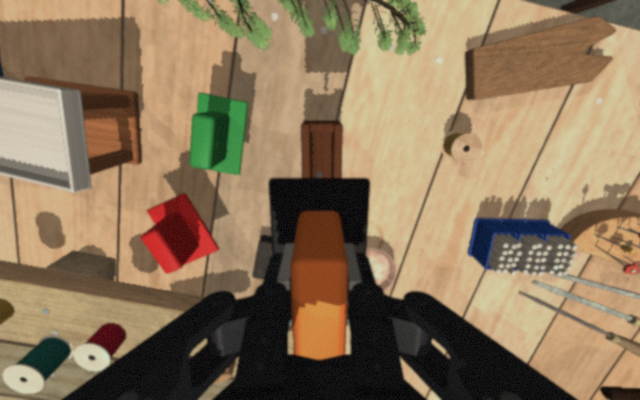

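The wrist view shows the empty holder at (322,150) directly beneath, in line with the blade and with the guard level. I correct about 3 mm sideways and lower it.

```bash
python3 -m pendant '[[[0.001,0.003,0,0,0,0,0],[0,0,0.03,0,0,0,0],[0,0,0.03,0,0,0,0],[0,0,0.03,0,0,0,0],[0,0,0.03,0,0,0,0],[0,0,0.02,0,0,0,0],[0,0,0.02,0,0,0,0],[0,0,0.02,0,0,0,0],[0,0,0.02,0,0,0,0],[0,0,0.01,0,0,0,0],[0,0,0.009,0,0,0,0],[0,0,0,0,0,0,0],[0,0,0,0,0,0,0],[0,0,0,0,0,0,0]]]'
```

```text
t: 14.5
tcp_pos: [0.5335, 0.2701, 0.0917]
tool_rot: [-0.115, 0.993, 0.0, 0.001]
force: [-0.4, 0.5, -1.1]
finger_gap: 0.246
gripper_force: 79.0
```

```bash
python3 -m pendant '[[[0,0,0.002,0,0,0,0],[0,0,0.0015,0,0,0,0],[0,0,0,0,0,0,0],[0,0,0,0,0,0,0]]]'
```

```text
t: 14.9
tcp_pos: [0.5333, 0.2701, 0.0893]
tool_rot: [-0.115, 0.993, 0.0, 0.001]
force: [-1.7, -0.5, 4.8]
finger_gap: 0.25
gripper_force: 80.0
```

The scraper is resting on the holder. I release it and rise.

```bash
python3 -m pendant '[[[0,0,0,0,0,0,0.5],[0,0,0,0,0,0,0.8],[0,0,0,0,0,0,1],[0,0,0,0,0,0,1],[0,0,0,0,0,0,1],[0,0,0,0,0,0,1],[0,0,0,0,0,0,1],[0,0,0,0,0,0,1],[0,0,-0.02,0,0,0,1],[0,0,-0.03,0,0,0,1],[0,0,-0.04,0,0,0,1],[0,0,-0.05,0,0,0,1],[0,0,-0.05,0,0,0,1],[0,0,0,0,0,0,1],[0,0,0,0,0,0,1],[0,0,0,0,0,0,1]]]'
python3 - <<'E'
from h import *
s=snap('wrist')
P=cloud(s,np.ones((400,640),bool));P=P[(abs(P[:,0]-.534)<.09)&(abs(P[:,1]-.268)<.09)]
rect('top',P[(P[:,2]>.112)&(P[:,2]<.13)]);rect('guard',P[(P[:,2]>.062)&(P[:,2]<.072)])
s=snap('top');h=cv2.cvtColor(s['pixels'],cv2.COLOR_RGB2HSV);m=np.zeros((400,640),bool);m[160:225,375:430]=1
rect('wax',cloud(s,m&(h[:,:,0]>10)&(h[:,:,0]<30)&(h[:,:,1]>90)))
rect('tin',(lambda Q:Q[(Q[:,2]>.038)&(Q[:,2]<.06)])(cloud(s,m&(h[:,:,0]>95)&(h[:,:,0]<125)&(h[:,:,1]>100))))
print(monitor.sense()['finger_gap'])
E
```

```text
t: 16.5
tcp_pos: [0.5318, 0.2696, 0.2388]
tool_rot: [-0.115, 0.993, -0.0, -0.001]
force: [0.2, 0.0, -1.0]
finger_gap: 1.002
gripper_force: 0.0
top 1441 [533.2 268.5] [50.5 21.8] 13.7 z 0.1228
guard 2562 [533.3 268.5] [106.2  54. ] 13.4 z 0.0671
wax 1128 [ 574.4 -178.8] [141.5 169.8] 87.4 z 0.001
tin 221 [ 569.5 -164.9] [119.4  93.7] 7.2 z 0.0447
0.9981556683591525
```

```bash
python3 -c "
from station import job;print(job.sign_off())"
```

```text
the job is handed in; nothing more can be done
None
```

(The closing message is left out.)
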